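Push the opened phone under the inspection bridge and home against its stop

TASK

Slide the carrier with the opened phone flat along the mat, nose first, in between the guide rails and on under the low inspection bridge until its nose meets the sprung rubber stop on the far side; where the stop has been set can only be felt. Press the carrier home against the stop with about 8 N for half a second (never push against the rails, bridge or stop with more than 20 N), then let go without pulling it back, leaving the carrier lying between the rails up against the stop. Do not tip the carrier, and leave everything else on the bench where it is.

Things in the scene. Friction and masses are not known exactly. Their poses are not given: they have to be found in the camera images.
- carrier: Phone carrier: aluminium plate 200 x 84 x 6 mm (x, y, z) under a dark opened phone 146 x 71 mm whose top is 14 mm above the mat; a grey upright grip block near its back end (x = -80 mm). Loose, 0.25 to 0.55 kg; sliding it on the mat takes about 1 to 4 N. Origin: centre of the underside; +x points to the nose (goes under the bridge first), z up.
- grip_block (a point): Middle of the carrier's grip block, 38 mm above the carrier's underside. The block measures 16 mm along the carrier's x, 40 mm along its y, and rises from the plate (6 mm) to 56 mm above the mat; it can be gripped either way. Fixed to the carrier, 180 mm behind the nose. Axes as the carrier's.
- carrier_nose (a point): Middle of the carrier's nose edge (x = +100 mm on the carrier), 3 mm above the mat.
- station: Inspection station, fixed to the table: two low parallel aluminium guide rails and a white bridge across them. Origin on the table under the bridge's middle; +x is the push direction, along the channel's middle. Channel 88 mm wide (carrier 84), rails 14 mm high, 10 mm thick, straight from x = -80 to +85 mm; flared lead-ins go back from there to x = -118 mm, mouth about 130 mm wide.
- bridge_mouth (a point): Point on the table in the middle of the bridge's near face (station x = -25 mm). The bridge covers station x = -25 to +25 mm and y = -78 to +78 mm; underside 18 mm, top 52 mm above the table, a small grey camera box on it up to 84 mm.
- stop: Far-end stop on the station: bracket, dark slide, black rubber pad 30 mm wide. Origin on the table, channel middle, station x = +85 mm, axes as the station's; fixed. The slide's setting is not measured: the untouched pad's front lies anywhere from station x = +45 to +63 mm. The slide is clamped; the pad is sprung and damped: 1 mm per 5 N, at most 6 mm, plus 1.5 N per 10 mm/s of speed.
- duster_can: Bystander: upright white and red air duster can, 66 mm across, 210 mm high; origin at the centre of its underside.
- screwdriver: Bystander: screwdriver lying flat, 170 mm long; origin under its middle.
- clamp: Bystander: black spring clamp with orange grips lying flat, 180 mm long, 20 mm high; origin under its middle.
- screw_tray: Bystander: grey four-compartment screw tray 100 x 75 x 22 mm; origin at the centre of its underside.
- battery: Bystander: flat black phone battery 95 x 38 x 6 mm; origin at the centre of its underside.
- spudger: Bystander: thin black prying stick lying flat, 140 mm long, 9 mm thick; origin under its middle.

How it is judged (in metres and radians):
On the way, in this order (a step that is already met when the one before it is completed fails the run):
1. the carrier's nose is under the bridge, between the rails and square to them (x of carrier_nose in the frame of station between -0.015 and 0.04 m and y of carrier_nose in the frame of station between -0.008 and 0.008 m and angle between the x axis of carrier and the x axis of station, either way round below 0.045 rad).
2. the carrier is pressed against the stop with more than 4 N for 0.3 s (contact force between carrier and stop above 4 N and angle between the x axis of carrier and the x axis of station, either way round below 0.045 rad), for 0.3 s.
At the end, for the whole second after the job is handed in: The carrier lies flat and square (within 0.045 rad) between the rails under the bridge, within 5 mm of the channel's middle line, its nose still touching the stop's pad (station x between 42 and 68 mm), at rest and released (x of carrier_nose in the frame of station between 0.042 and 0.068 m and y of carrier_nose in the frame of station between -0.005 and 0.005 m and angle between the x axis of carrier and the x axis of station, either way round below 0.045 rad and angle between carrier's own z axis and vertical below 0.03 rad and contact force between carrier and stop above 0.05 N and linear speed of carrier below 0.01 m/s and contact force between the fingers and carrier below 0.05 N).
It fails at once if the carrier is pushed against the rails, bridge or stop with more than 20 N (contact force between carrier and station above 20 N).
It fails at once if the robot itself pushes on the rails, bridge or stop with more than 20 N (contact force between any of the fingers, the arm and station above 20 N).
It fails at once if the carrier is tipped or lifted (angle between carrier's own z axis and vertical above 0.2 rad or height (world z) of carrier above 0.03 m).
It fails at once if another thing on the bench is moved by more than 20 mm (distance of any of duster_can, screwdriver, clamp, screw_tray, battery, spudger from where it was at the start of the episode above 0.02 m).
It also fails if it takes over 64 s, if anything falls off the work surface, if the arm or the gripper's body presses on something with over 40 N, if the wrist force passes 120 N, or if a joint passes its speed limit or range.

ROBOT

A 6-joint arm with a two-finger parallel gripper is mounted at the origin on the work surface. World frame = base frame: x ahead of the robot, y to its left, z up, the work surface at z = 0. Lengths are in m, angles in degrees, forces in N, time in s.
With the tool pointing down it reaches from about 0.325 to 1 m from the base axis. Payload 5.1 kg.
Tool frame: the origin (TCP) lies at the very end of the fingers, on their centre line; the grasp point (between the pads) lies 19 mm behind it; z points along the fingers, y is the line along which they close (so a half turn about z gives the same grasp; the last joint's range is limited). The gripper opens to 85 mm and grips with 20 to 120 N. Pads are 22 mm wide; open, the fingers measure 114 mm over their backs; the gripper's body (76 mm by 85 mm) begins 54 mm behind the grasp point. The pads swing forward as they close: fully open they stand 13 mm farther back than shut.
Start: joints at [60.699, 7.093, 94.555, -0, 78.352, -4.733], TCP at [0.27, 0.591, 0.231] pointing down, gripper open.
Joint ranges: [-149.61, 149.61], [-58.7, 133.49], [1.44, 155.28], [-77.14, 257.14], [18.33, 153.61], [-166.67, 166.67]. Speed limits (degrees/s): [147.25, 147.25, 180, 180, 180, 180].

INTERFACE

Orientations are given as [roll, pitch, yaw] about the fixed x, y, z axes, in that order (R = Rz(yaw) Ry(pitch) Rx(roll)).
In Python, from rig import sensors, optics, workorder gives the robot as it stands.
- The arm moves only by the tool move_arm, never from a script. Its argument "commands" is a list of rows, each a list of 3 entries, a list of its own where there are three numbers: the shift along the tool's x, y, z in m, then the turn about the tool's z in rad, then the opening, from 0 (shut) to 1 (fully open). A call has 1 to 12 rows; each row is the pose to reach, as a shift and turn from the pose commanded when the call began, along the tool's axes at that moment; what a row does not reach only later rows make up. A row lasts 1/8 s, in which the tool goes at most 62.5 mm and 10.7 degrees, less where a joint would pass 70% of its speed; a pose out of reach is approached as far as the arm can. A call with a gripper value outside its range is refused whole. The fingers move at their own pace and stop on an object; the grip force is fixed at half the most. Time passes only in rows, so rows that repeat a pose let the fingers close. It gives the time, the measured TCP pose, the force, the opening and the grip force at its end, in the units of the state.
- sensors.state(): the state, without advancing time (a new reading comes with each control period).
- optics.get_image(name): name is "side" or "top" or "wrist"; returns (picture, depth): 400x640x3 uint8, blue, green, red; 400x640 float32, m along the optical axis (not along the pixel's ray), 0 where there is no reading.
- optics.camera_info(name): a dict with "camera_matrix" (3x3 intrinsics, pixels), "T" (4x4, takes a point from camera to world coordinates). Camera axes: x right, y up, looking along -z (the intrinsics and any distortion apply to the point x, -y, -z); pixel columns grow to the right and rows downward; lengths in m; the calibration is good to about 2 mm. A picture is of the moment at which its call begins: read the wrist's pose just before it. camera_info takes no time and is no camera call; for the wrist camera it gives the pose at the moment of the call.
- workorder.job_done(): hands the job in; it is judged then, once.
The state is a dict: "t": time; "joint_positions": joint angles; "joint_velocities": joint speeds; "effort": joint torques, N m; "ee_pos": TCP position; "tcp_rot": TCP orientation; "wrist_force": force on the tool from outside, world axes, zero at the start; "ft_torque": the same for the moment, N m; "gripper_width": finger opening in m; "grip_force": force on a finger pad.
Only numpy, scipy, OpenCV 4.12 (cv2) and the standard library are available. Lean on these libraries where they do the work, as an engineer would, in place of code of your own. Each camera call takes 0.05 s, during which the arm holds its last target. There are 200 camera calls.

## Working session

There is one attempt and no reset: what is moved stays moved. The work goes in short steps, Python scripts to look and compute and a tool call to move; the robot and the scene stay as the last step left them, time stands still between calls to the robot, and variables do not carry over. Pictures are saved under pics/ and viewed, at most 10 in all, crops included, and the job is handed in when it is done.

Besides the shell and the picture viewer there is one more tool, called after "Emit:" as name(argument=value, ...) on one line, values as JSON. move_arm: Moves the arm, as the interface text tells. Its arguments: {"type":"object","properties":{"commands":{"type":"array","items":{"type":"array"}}},"required":["commands"]}

```bash
mkdir -p pics; python3 - <<'E'
from rig import sensors, optics
import cv2, numpy as np
print(sensors.state())
for n in("top","side"):
    p,d=optics.get_image(n); cv2.imwrite(f"pics/{n}0.png",p); np.save(f"pics/{n}0.npy",d)
    i=optics.camera_info(n); print(n,i); np.savez(f"pics/{n}c.npz",K=i["camera_matrix"],T=i["T"])
E
```

```text
{'t': 0.0, 'joint_positions': array([ 6.06991299e+01,  7.13184791e+00,  9.46326934e+01,  3.97097090e-04,
        7.83515400e+01, -4.73166607e+00]), 'joint_velocities': array([ 0.11058807,  0.03789096,  0.06783676, -0.01101509,  0.00636429,
        0.08110704]), 'effort': array([-1.86517929e-03, -4.23610854e+01, -3.65456092e+01, -1.46190391e-04,
        6.82601152e-03, -4.25685428e-06]), 'ee_pos': array([0.26998531, 0.59061769, 0.23008595]), 'tcp_rot': array([-1.79884346e+02, -9.96288790e-03,  1.55430705e+02]), 'wrist_force': array([-0.2505148 ,  0.91645533,  0.42740728]), 'ft_torque': array([ 0.03900193, -0.05059097,  0.00984954]), 'grip_force': 0.0, 'gripper_width': 0.08530869438567251}
top {'camera_matrix': array([[403.10418782,   0.        , 322.38547852],
       [  0.        , 403.10418782, 205.58297062],
       [  0.        ,   0.        ,   1.        ]]), 'T': array([[ 0.01367216,  0.98154653, -0.19073404,  0.3542055 ],
       [-0.99981834,  0.01595341,  0.01042989,  0.12387845],
       [ 0.01328028,  0.19055679,  0.98158634,  1.05474408],
       [ 0.        ,  0.        ,  0.        ,  1.        ]])}
side {'camera_matrix': array([[376.72493517,   0.        , 316.51663869],
       [  0.        , 376.72493517, 205.67947281],
       [  0.        ,   0.        ,   1.        ]]), 'T': array([[ 0.6968422 ,  0.48516334, -0.52823053,  0.1371482 ],
       [-0.71711596,  0.48411574, -0.50137476, -0.2936425 ],
       [ 0.01247606,  0.72818163,  0.68527065,  0.60467087],
       [ 0.        ,  0.        ,  0.        ,  1.        ]])}
```

View pics/top0.png

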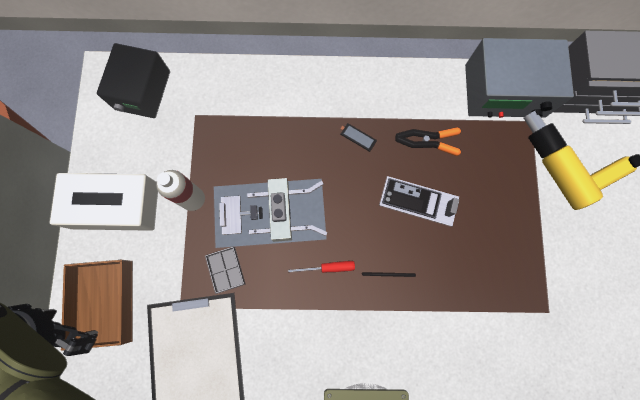

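View pics/side0.png

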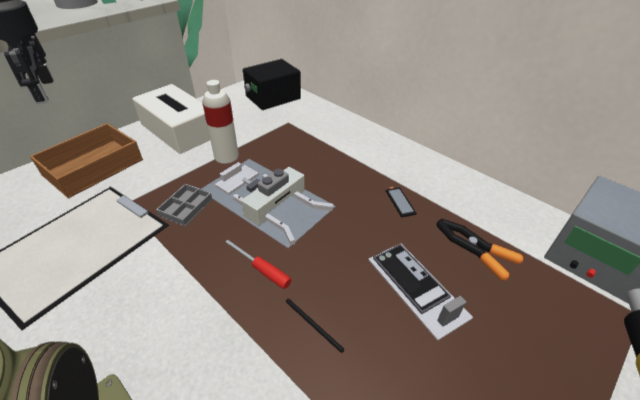

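The top view shows the station at about (268,210), opening to the right. The carrier is at about (420,200), with its grip block at (452,206) and its nose to the left. I'll zoom in next.

```bash
python3 - <<'E'
import cv2
p=cv2.imread("pics/top0.png")
c=cv2.resize(p[165:255,205:335],None,fx=6,fy=6,interpolation=cv2.INTER_CUBIC); cv2.imwrite("pics/c1.png",c)
c=cv2.resize(p[165:240,370:470],None,fx=8,fy=8,interpolation=cv2.INTER_CUBIC); cv2.imwrite("pics/c2.png",c)
E
```

```text
(no output)
```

View pics/c1.png

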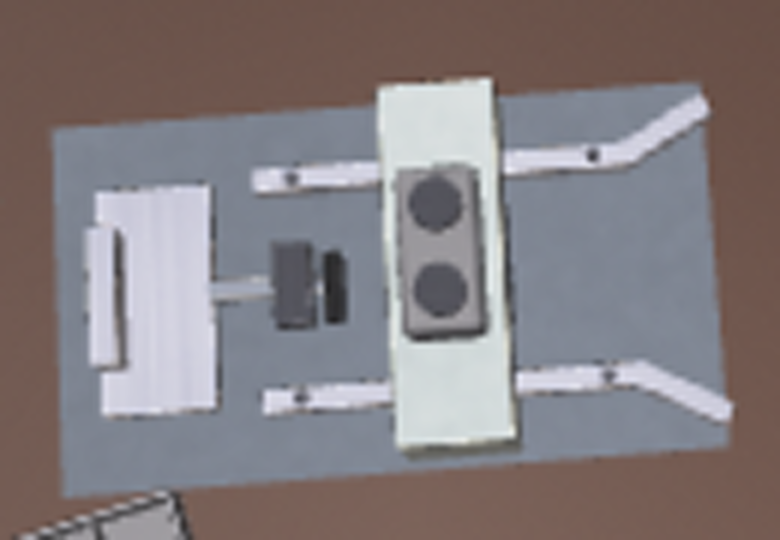

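View pics/c2.png

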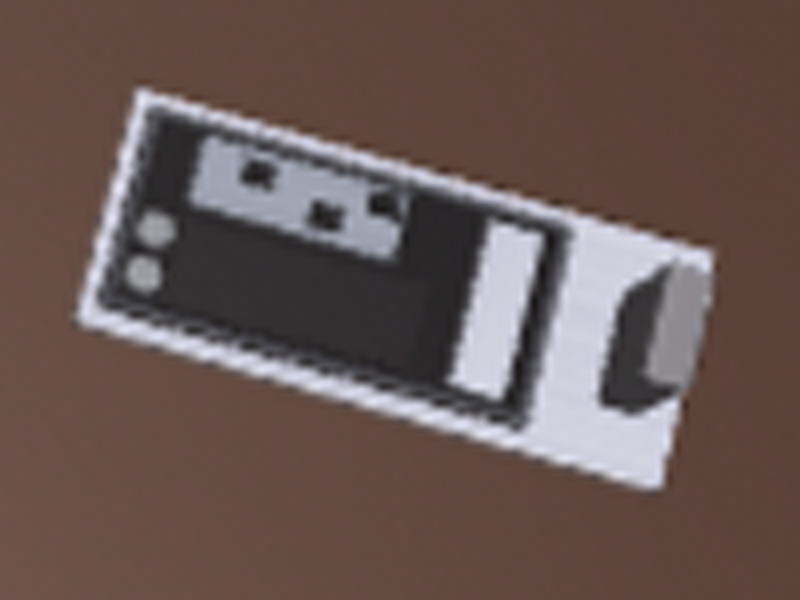

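Crop 1 shows the rail ends, the bends and the bridge-top corners. Crop 2 shows the four corners of the carrier plate. I'll fit both poses from these.

```bash
cat > h.py <<'E'
import numpy as np
from scipy.optimize import least_squares
def proj(K,T,P):
    T=np.array(T); q=(np.asarray(P)-T[:3,3])@T[:3,:3]; q=q*[1,-1,-1]
    return (q@np.array(K).T)[:,:2]/q[:,2:]
def place(v,L):
    c,s=np.cos(v[2]),np.sin(v[2]); L=np.asarray(L,float)
    return L@np.array([[c,-s,0],[s,c,0],[0,0,1]]).T+[v[0],v[1],0]
def fit(K,T,L,px,x0):
    r=least_squares(lambda v:(proj(K,T,place(v,L))-px).ravel(),x0)
    return r.x,r.fun.reshape(-1,2)
E
python3 - <<'E'
from h import *
c=np.load("pics/topc.npz");K,T=c["K"],c["T"]
up=lambda a,s,o:(np.array(a)+.5)/s-.5+o
def rep(n,L,px,x0):
    v,r=fit(K,T,L,px,x0);print(n,v[:2].round(4),np.degrees(v[2]).round(2),"\n",r.round(1).tolist());return v
S=rep("station",[[.085,-.049,.014],[-.08,-.049,.014],[.085,.049,.014],[-.08,.049,.014],[.025,-.078,.052],[-.025,-.078,.052],[-.025,.078,.052],[.025,.078,.052]],
 up([[252,181],[630,155],[263,402],[642,373],[378,88],[492,78],[517,440],[398,447]],6,[205,165]),[.35,.2,1.6])
C=rep("carrier",[[.1,-.042,.006],[.1,.042,.006],[-.1,-.042,.006],[-.1,.042,.006]],up([[138,90],[78,325],[713,250],[660,490]],8,[370,165]),[.35,-.1,1.4])
print("grip",place(C,[[-.08,0,0]]))
d=np.load("pics/top0.npy")
from math import *
for (u,w) in [(420,222),(300,210),(268,186),(400,190),(230,190)]:
    z=d[w,u];q=np.linalg.inv(K)@[u,w,1]*z;print((u,w),(T@[q[0],-q[1],-q[2],1])[:3].round(4))
for t,n in(([0,0],'origin'),([-.025,0],'mouth')):print(n,place(S,[t+[0]]))
E
```

```text
station [0.5411 0.2232] 95.25 
 [[0.3, 0.1], [-0.3, -0.1], [0.1, 0.1], [0.4, 0.1], [-0.3, -0.4], [0.2, -0.1], [-0.1, -0.0], [-0.3, 0.4]]
carrier [ 0.576  -0.1449] 74.85 
 [[-0.2, -0.0], [-0.4, -0.0], [0.3, 0.1], [0.2, -0.0]]
grip [[ 0.55505706 -0.22211934  0.        ]]
(420, 222) [ 0.5187 -0.1465  0.0016]
(300, 210) [5.462e-01 1.720e-01 1.000e-04]
(268, 186) [0.5974 0.2526 0.0532]
(400, 190) [ 0.6025 -0.0933  0.0116]
(230, 190) [0.597  0.36   0.0027]
origin [[0.54107311 0.22323376 0.        ]]
mouth [[0.54335873 0.19833846 0.        ]]
```

Emit:
move_arm(commands=[[[-0.017,-0.018,0],0.04,1],[[-0.05,-0.052,0],0.12,1],[[-0.085,-0.088,0],0.21,1],[[-0.12,-0.125,0],0.29,1],[[-0.157,-0.163,0],0.38,1],[[-0.194,-0.202,0],0.47,1],[[-0.231,-0.24,0],0.56,1],[[-0.268,-0.278,0],0.65,1],[[-0.305,-0.317,0],0.74,1],[[-0.342,-0.355,0],0.83,1],[[-0.375,-0.39,0],0.92,1],[[-0.4,-0.415,0],0.98,1]])

```text
t: 1.6
ee_pos: [0.4616, 0.0455, 0.2309]
tcp_rot: [-180.0, -0.0, 99.1]
wrist_force: [-0.3, 0.5, 0.3]
gripper_width: 0.0854
grip_force: 0.0
```

Emit:
move_arm(commands=[[[-0.012,0.002,0],0.02,1],[[-0.042,0.007,0],0.06,1],[[-0.077,0.014,0],0.12,1],[[-0.115,0.02,0],0.18,1],[[-0.153,0.027,0],0.24,1],[[-0.19,0.034,0],0.29,1],[[-0.225,0.04,0],0.34,1],[[-0.255,0.045,0],0.38,1],[[-0.273,0.048,0.02],0.41,1],[[-0.279,0.05,0.04],0.424,1],[[-0.279,0.05,0.06],0.424,1],[[-0.279,0.05,0.07],0.424,1]])

```text
t: 3.1
ee_pos: [0.5548, -0.2185, 0.1589]
tcp_rot: [-179.8, -0.1, 75.1]
wrist_force: [0.3, 1.3, -0.6]
gripper_width: 0.0854
grip_force: 0.0
```

```bash
python3 - <<'E'
from rig import sensors, optics
import cv2, numpy as np
s=sensors.state();print(s['ee_pos'],s['tcp_rot'])
p,d=optics.get_image("wrist");i=optics.camera_info("wrist");cv2.imwrite("pics/w1.png",p)
np.savez("pics/w1.npz",K=i["camera_matrix"],T=i["T"],d=d)
from h import *
C=np.array([.576,-.1449,np.radians(74.85)])
L=[[-.088,.02,.056],[-.088,-.02,.056],[-.072,.02,.056],[-.072,-.02,.056],[-.1,.042,.006],[-.1,-.042,.006],[.1,.042,.006],[.1,-.042,.006]]
print(proj(i["camera_matrix"],i["T"],place(C,L)).round(1).tolist())
E
```

```text
[ 0.55484659 -0.21847368  0.15886888] [-1.79810090e+02 -5.09598248e-02  7.50597594e+01]
[[295.1, 212.7], [341.6, 213.0], [294.8, 194.8], [342.2, 195.1], [277.1, 207.5], [358.7, 208.0], [269.5, -19.2], [369.9, -18.9]]
```

View pics/w1.png

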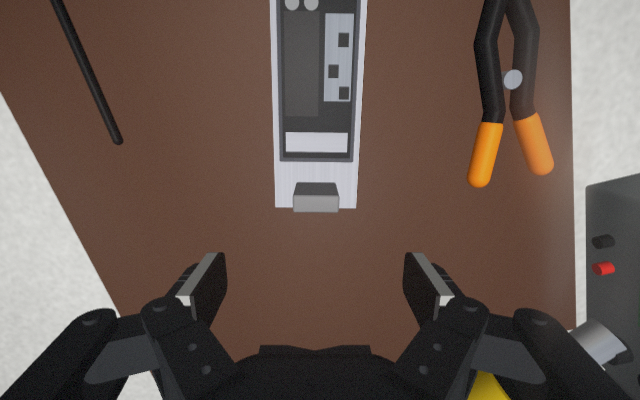

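The block's top shows at columns 293–340 and row 212, about 2 px left of the prediction, so it sits about 1.5 mm off. Descending with that correction.

Emit:
move_arm(commands=[[[-0.0035,-0.0015,0.01],0,1],[[-0.0035,-0.0015,0.03],0,1],[[-0.0035,-0.0015,0.055],0,1],[[-0.0035,-0.0015,0.08],0,1],[[-0.0035,-0.0015,0.1],0,1],[[-0.0035,-0.0015,0.115],0,1],[[-0.0035,-0.0015,0.125],0,1],[[-0.0035,-0.0015,0.132],0,1],[[-0.0035,-0.0015,0.135],0,1],[[-0.0035,-0.0015,0.135],0,1]])

```text
t: 4.4
ee_pos: [0.5537, -0.223, 0.0266]
tcp_rot: [180.0, 0.0, 75.0]
wrist_force: [-0.4, 0.3, -0.3]
gripper_width: 0.085
grip_force: 0.0
```

Emit:
move_arm(commands=[[[0,0,0],0,0.75],[[0,0,0],0,0.6],[[0,0,0],0,0.5],[[0,0,0],0,0.42],[[0,0,0],0,0.3],[[0,0,0],0,0.3],[[0,0,0],0,0.3],[[0,0,0],0,0.3]])

```text
t: 5.4
ee_pos: [0.5539, -0.2231, 0.0269]
tcp_rot: [179.9, 0.0, 75.0]
wrist_force: [0.0, -0.7, 5.2]
gripper_width: 0.0391
grip_force: 61.5
```

```bash
python3 -c "
from rig import sensors
s=sensors.state();print(s['ee_pos'],s['tcp_rot'],s['wrist_force'],s['ft_torque'],s['gripper_width'])"
```

```text
[ 0.55391318 -0.22310888  0.02686264] [1.79945137e+02 1.32820789e-02 7.49842163e+01] [ 2.85883428e-03 -7.23063792e-01  5.20240983e+00] [-0.03870621  0.01698195 -0.02371936] 0.039106680392607736
```

Emit:
move_arm(commands=[[[0.006,-0.001,-0.0005],-0.015,0.3],[[0.018,-0.003,-0.0005],-0.045,0.3],[[0.032,-0.005,-0.0005],-0.08,0.3],[[0.046,-0.007,-0.0005],-0.115,0.3],[[0.06,-0.009,-0.0005],-0.15,0.3],[[0.074,-0.012,-0.0005],-0.185,0.3],[[0.088,-0.014,-0.0005],-0.22,0.3],[[0.102,-0.016,-0.0005],-0.255,0.3],[[0.116,-0.018,-0.0005],-0.29,0.3],[[0.129,-0.02,-0.0005],-0.32,0.3],[[0.137,-0.022,-0.0005],-0.34,0.3],[[0.142,-0.022,-0.0005],-0.353,0.3]])

```text
t: 6.9
ee_pos: [0.5689, -0.0796, 0.0269]
tcp_rot: [-180.0, 0.0, 95.3]
wrist_force: [-0.5, -4.3, 3.1]
gripper_width: 0.0389
grip_force: 61.4
```

```bash
python3 - <<'E'
from rig import sensors, optics
import cv2, numpy as np
s=sensors.state();print(s['ee_pos'],s['tcp_rot'],s['wrist_force'],s['ft_torque'])
for n in("wrist","top"):
    p,d=optics.get_image(n);i=optics.camera_info(n);cv2.imwrite(f"pics/{n}2.png",p)
    np.savez(f"pics/{n}2.npz",K=i["camera_matrix"],T=i["T"],d=d)
    if n=="top": cv2.imwrite("pics/c3.png",cv2.resize(p[165:255,205:405],None,fx=4,fy=4,interpolation=cv2.INTER_CUBIC))
E
```

```text
[ 0.56893743 -0.07962276  0.0268676 ] [-1.79974199e+02  1.49718981e-02  9.52925372e+01] [-0.47622334 -4.32753979  3.0871601 ] [-0.67553209 -0.18689702 -0.10133324]
```

View pics/wrist2.png

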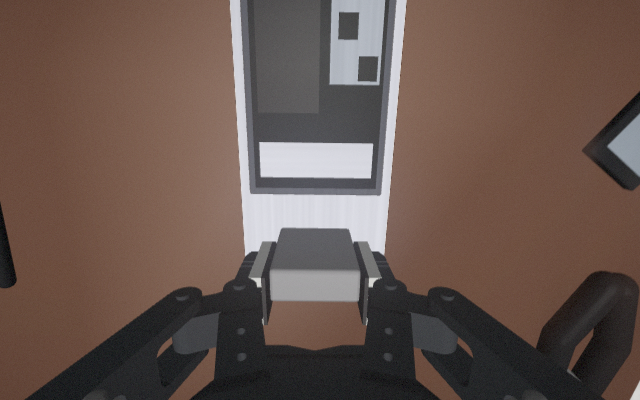

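View pics/c3.png

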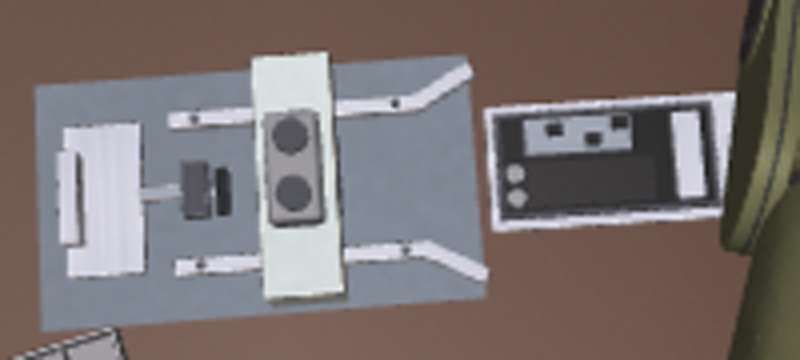

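The wrist view shows the block gripped squarely. Crop 3 shows the nose edge at (485,108)–(493,232), just before the lead-ins. I'll refine the lateral and yaw alignment with subpixel edges.

```bash
python3 - <<'E'
from h import *
import cv2
f=np.load("pics/top2.npz");K,T=f["K"],f["T"]
g=cv2.cvtColor(cv2.imread("pics/top2.png"),6).astype(float)
S=np.array([.5411,.2232,np.radians(95.25)])
Ri=np.linalg.inv(K)
def ray(u,v,z):
    q=T[:3,:3]@((Ri@[u,v,1])*[1,-1,-1]); p=T[:3,3]+q*(z-T[2,3])/q[2]; return p
def tos(p):
    d=p[:2]-S[:2];c,s=np.cos(S[2]),np.sin(S[2]);return np.array([c*d[0]+s*d[1],-s*d[0]+c*d[1]])
def edge(n,cols,ya,yb,z,sgn):
    # guess line ya->yb rows; max signed gradient with parabola
    P=[]
    for c,r0 in zip(cols,np.linspace(ya,yb,len(cols))):
        r=np.arange(int(r0)-4,int(r0)+5); G=sgn*(g[r+1,c]-g[r-1,c]); k=int(np.argmax(G[1:-1]))+1
        a,b,e=G[k-1:k+2]; P.append(tos(ray(c,r[k]+.5*(a-e)/(a-2*b+e+1e-9),z)))
    P=np.array(P);m,b=np.polyfit(P[:,0],P[:,1],1);res=P[:,1]-m*P[:,0]-b
    print(n,"x",P[[0,-1],0].round(3),"y mean %.4f slope %.4f rms %.4f"%(P[:,1].mean(),m,res.std()))
row=lambda y:165+y/4
edge("carrier top (-.042)",range(330,386),row(107),row(92),.006,1)
edge("carrier bot (+.042)",range(331,384),row(232),row(216),.0,-1)
edge("railU outer (-.054)",range(291,307),row(100),row(95),.014,1)
edge("railU outer far",range(250,267),row(114),row(109),.014,1)
edge("railL inner (+.044)",range(292,308),row(247),row(241),.014,1)
edge("railL inner far",range(251,269),row(259),row(253),.014,1)
E
```

```text
carrier top (-.042) x [-0.135 -0.283] y mean -0.0440 slope -0.0122 rms 0.0002
carrier bot (+.042) x [-0.131 -0.269] y mean 0.0394 slope -0.0127 rms 0.0004
railU outer (-.054) x [-0.032 -0.072] y mean -0.0535 slope -0.0633 rms 0.0021
railU outer far x [0.077 0.034] y mean -0.0539 slope 0.0276 rms 0.0018
railL inner (+.044) x [-0.028 -0.067] y mean 0.0444 slope -0.0439 rms 0.0018
railL inner far x [0.078 0.034] y mean 0.0446 slope 0.0386 rms 0.0019
```

Emit:
move_arm(commands=[[[0.003,-0.0008,0],-0.006,0.3],[[0.006,-0.0015,0],-0.012,0.3],[[0.01,-0.0015,0],-0.012,0.3],[[0.014,-0.0015,0],-0.012,0.3],[[0.018,-0.0015,0],-0.012,0.3],[[0.022,-0.0015,0],-0.012,0.3],[[0.026,-0.0015,0],-0.012,0.3],[[0.03,-0.0015,0],-0.012,0.3],[[0.034,-0.0015,0],-0.012,0.3],[[0.037,-0.0015,0],-0.012,0.3],[[0.039,-0.0015,0],-0.012,0.3],[[0.04,-0.0015,0],-0.012,0.3]])

```text
t: 8.5
ee_pos: [0.5639, -0.0403, 0.0268]
tcp_rot: [-180.0, 0.0, 95.9]
wrist_force: [0.2, -5.1, 4.1]
gripper_width: 0.0391
grip_force: 61.3
```

```bash
cat > m.py <<'E'
from rig import sensors, optics
from h import *
import cv2
from scipy.ndimage import map_coordinates
f=np.load("pics/topc.npz");K,T=f["K"],f["T"]
S=np.array([.5411,.2232,np.radians(95.25)])
s=sensors.state();print("tcp",s['ee_pos'].round(4),s['tcp_rot'].round(2),"F",s['wrist_force'].round(2),"M",s['ft_torque'].round(2))
g=cv2.cvtColor(optics.get_image("top")[0],6).astype(np.float32); cv2.imwrite("pics/last.png",g)
def edge(n,x0,x1,y,z,sgn):
    # sample station-frame profiles across y, average over short x bins, find the strongest edge
    xs=np.linspace(x0,x1,60);ys=y+np.arange(-.005,.0051,.00025)
    P=np.array([[a,b,z] for a in xs for b in ys]);uv=proj(K,T,place(S,P))
    I=map_coordinates(g,[uv[:,1],uv[:,0]],order=1).reshape(4,15,len(ys)).mean(1)
    G=np.clip(sgn*np.gradient(I,axis=1),0,None)
    e=[]
    for r in G:
        k=r.argmax();w=slice(max(k-4,0),k+5);e.append((r[w]*ys[w]).sum()/r[w].sum())
    xb=xs.reshape(4,15).mean(1);m,b=np.polyfit(xb,e,1)
    print(n,"dy mm",((np.array(e)-y)*1e3).round(2),"slope %.4f"%m)
E
python3 - <<'E'
from m import *
gx=place(S,[[0,0,0]]);c,si=np.cos(S[2]),np.sin(S[2]);d=s['ee_pos'][:2]-S[:2]
n=c*d[0]+si*d[1]+.18;print("nose x est",n)
edge("car -y",n-.13,n-.01,-.042,.006,-1)
edge("car +y",n-.13,n-.01,.042,0.0,-1) if 0 else edge("car +y",n-.13,n-.01,.042,0.003,-1)
edge("railU out",-.075,-.032,-.054,.014,1)
edge("railU out",.032,.08,-.054,.014,1)
edge("railL in",-.075,-.03,.044,.014,1)
edge("railL in",.032,.08,.044,.014,1)
E
```

```text
tcp [ 0.5639 -0.0403  0.0268] [-180.      0.     95.91] F [ 0.21 -5.06  4.08] M [-0.68 -0.32 -0.07]
nose x est -0.08443839478454224
car -y dy mm [4.61 4.6  4.54 4.58] slope -0.0004
car +y dy mm [ 0.25  0.25  0.24 -0.25] slope -0.0049
railU out dy mm [-0.19 -0.51  0.06 -0.8 ] slope -0.0114
railU out dy mm [-0.09 -0.31  0.77 -0.88] slope -0.0107
railL in dy mm [ 0.97 -0.55 -0.58  0.1 ] slope -0.0228
railL in dy mm [-0.09 -0.15 -0.79 -0.34] slope -0.0114[ WARN:0@0.241] global loadsave.cpp:1063 imwrite_ Unsupported depth image for selected encoder is fallbacked to CV_8U.
```

Emit:
move_arm(commands=[[[0.003,0,0],0,0.3],[[0.006,0.0001,0],0,0.3],[[0.01,0.0001,0],0,0.3],[[0.014,0.0002,0],0,0.3],[[0.018,0.0002,0],0,0.3],[[0.022,0.0003,0],0,0.3],[[0.026,0.0003,0],0,0.3],[[0.03,0.0004,0],0,0.3],[[0.034,0.0004,0],0,0.3],[[0.037,0.0005,0],0,0.3],[[0.039,0.0005,0],0,0.3],[[0.04,0.0005,0],0,0.3]])

```text
t: 10.05
ee_pos: [0.5603, -0.0004, 0.0269]
tcp_rot: [180.0, 0.0, 95.9]
wrist_force: [0.1, -5.0, 4.6]
gripper_width: 0.0389
grip_force: 61.3
```

```bash
python3 - 2>/dev/null <<'E'
from m import *
c,si=np.cos(S[2]),np.sin(S[2]);d=s['ee_pos'][:2]-S[:2]
n=c*d[0]+si*d[1]+.18;print("nose x est",n)
edge("car -y",n-.14,-.12,-.042,.006,1)
edge("car +y",n-.14,-.12,.042,0.003,-1)
edge("car -y in",-.078,n-.004,-.042,.006,1)
edge("car +y in",-.078,n-.004,.042,.006,-1)
E
```

```text
tcp [ 5.603e-01 -4.000e-04  2.690e-02] [180.     0.    95.91] F [ 0.09 -4.98  4.65] M [-0.69 -0.36 -0.1 ]
nose x est -0.044412384343879036
car -y dy mm [1.3  0.93 1.04 0.59] slope -0.0123
car +y dy mm [ 0.17 -0.34  0.26 -0.12] slope -0.0016
car -y in dy mm [0.46 0.82 0.62 0.13] slope -0.0157
car +y in dy mm [-1.19  3.49 -1.53 -0.94] slope -0.0568
```

Emit:
move_arm(commands=[[[0.003,0,0],0,0.3],[[0.007,0.0001,0],0,0.3],[[0.011,0.0001,0],0,0.3],[[0.015,0.0002,0],0,0.3],[[0.019,0.0002,0],0,0.3],[[0.023,0.0003,0],0,0.3],[[0.027,0.0003,0],0,0.3],[[0.031,0.0004,0],0,0.3],[[0.035,0.0004,0],0,0.3],[[0.038,0.0005,0],0,0.3],[[0.04,0.0005,0],0,0.3],[[0.041,0.0005,0],0,0.3]])

```text
t: 11.6
ee_pos: [0.5565, 0.0405, 0.0269]
tcp_rot: [-180.0, 0.0, 95.9]
wrist_force: [-0.0, -5.8, 4.8]
gripper_width: 0.0391
grip_force: 61.4
```

Emit:
move_arm(commands=[[[0.002,0,0],0,0.3],[[0.005,0.0001,0],0,0.3],[[0.008,0.0001,0],0,0.3],[[0.011,0.0002,0],0,0.3],[[0.014,0.0002,0],0,0.3],[[0.017,0.0002,0],0,0.3],[[0.02,0.0003,0],0,0.3],[[0.023,0.0003,0],0,0.3],[[0.026,0.0003,0],0,0.3],[[0.029,0.0004,0],0,0.3],[[0.031,0.0004,0],0,0.3],[[0.032,0.0004,0],0,0.3]])

```text
t: 13.1
ee_pos: [0.5536, 0.0723, 0.0268]
tcp_rot: [-180.0, 0.0, 95.9]
wrist_force: [0.3, -5.0, 5.0]
gripper_width: 0.0387
grip_force: 61.5
```

Emit:
move_arm(commands=[[[0.001,0,0],0,0.3],[[0.002,0,0],0,0.3],[[0.003,0,0],0,0.3],[[0.004,0.0001,0],0,0.3],[[0.005,0.0001,0],0,0.3],[[0.006,0.0001,0],0,0.3],[[0.007,0.0001,0],0,0.3],[[0.008,0.0001,0],0,0.3],[[0.009,0.0001,0],0,0.3],[[0.01,0.0001,0],0,0.3],[[0.011,0.0001,0],0,0.3],[[0.011,0.0001,0],0,0.3]])

```text
t: 14.6
ee_pos: [0.5526, 0.0832, 0.0268]
tcp_rot: [-180.0, -0.0, 95.9]
wrist_force: [1.4, -5.1, 5.5]
gripper_width: 0.0388
grip_force: 61.5
```

Emit:
move_arm(commands=[[[0.0005,0,0],0,0.3],[[0.001,0,0],0,0.3],[[0.0015,0,0],0,0.3],[[0.002,0,0],0,0.3],[[0.0025,0,0],0,0.3],[[0.0025,0,0],0,0.3]])

```text
t: 15.35
ee_pos: [0.5524, 0.0856, 0.0269]
tcp_rot: [-180.0, 0.0, 95.9]
wrist_force: [0.5, -4.0, 4.7]
gripper_width: 0.0391
grip_force: 61.5
```

Emit:
move_arm(commands=[[[0.0005,0,0],0,0.3],[[0.001,0,0],0,0.3],[[0.0015,0,0],0,0.3],[[0.002,0,0],0,0.3],[[0.0025,0,0],0,0.3],[[0.0025,0,0],0,0.3]])

```text
t: 16.1
ee_pos: [0.5521, 0.0881, 0.0269]
tcp_rot: [-180.0, 0.0, 95.9]
wrist_force: [0.9, -5.2, 6.0]
gripper_width: 0.0387
grip_force: 61.5
```

Emit:
move_arm(commands=[[[0.0005,0,0],0,0.3],[[0.001,0,0],0,0.3],[[0.0015,0,0],0,0.3],[[0.0015,0,0],0,0.3]])

```text
t: 16.6
ee_pos: [0.5519, 0.0896, 0.0269]
tcp_rot: [-180.0, 0.0, 95.9]
wrist_force: [0.7, -5.3, 5.0]
gripper_width: 0.039
grip_force: 61.5
```

Baseline drag is about 5 N and there is no contact yet, so I'll continue in small steps.

Emit:
move_arm(commands=[[[0.0005,0,0],0,0.3],[[0.001,0,0],0,0.3],[[0.0015,0,0],0,0.3],[[0.002,0,0],0,0.3],[[0.002,0,0],0,0.3]])

```text
t: 17.23
ee_pos: [0.5517, 0.0916, 0.0269]
tcp_rot: [-180.0, 0.0, 95.9]
wrist_force: [0.9, -5.6, 5.4]
gripper_width: 0.0392
grip_force: 61.5
```

Emit:
move_arm(commands=[[[0.0005,0,0],0,0.3],[[0.001,0,0],0,0.3],[[0.0015,0,0],0,0.3],[[0.002,0,0],0,0.3],[[0.002,0,0],0,0.3]])

```text
t: 17.85
ee_pos: [0.5517, 0.0925, 0.0269]
tcp_rot: [-180.0, 0.1, 95.9]
wrist_force: [1.4, -9.1, 5.7]
gripper_width: 0.0393
grip_force: 61.5
```

Emit:
move_arm(commands=[[[0.0005,0,0],0,0.3],[[0.001,0,0],0,0.3],[[0.001,0,0],0,0.3]])

```text
t: 18.23
ee_pos: [0.5516, 0.093, 0.0268]
tcp_rot: [-180.0, 0.2, 95.9]
wrist_force: [2.0, -12.4, 3.9]
gripper_width: 0.0392
grip_force: 61.5
```

Emit:
move_arm(commands=[[[0.0003,0,0],0,0.3],[[0.0003,0,0],0,0.3],[[0.0003,0,0],0,0.3],[[0.0003,0,0],0,0.3],[[0.0003,0,0],0,0.3],[[0.0003,0,0],0,0.3],[[0.0003,0,0],0,0.3]])

```text
t: 19.1
ee_pos: [0.5516, 0.0931, 0.0269]
tcp_rot: [-180.0, 0.2, 95.9]
wrist_force: [1.7, -11.6, 4.4]
gripper_width: 0.0388
grip_force: 61.5
```

Emit:
move_arm(commands=[[[0.0004,0,0],0,0.3],[[0.0004,0,0],0,0.3],[[0.0004,0,0],0,0.3],[[0.0004,0,0],0,0.3],[[0.0004,0,0],0,0.3]])

```text
t: 19.73
ee_pos: [0.5516, 0.0933, 0.0269]
tcp_rot: [-180.0, 0.2, 95.9]
wrist_force: [1.4, -13.2, 6.0]
gripper_width: 0.0388
grip_force: 61.5
```

Emit:
move_arm(commands=[[[0,0,0],0,0.5],[[0,0,0],0,0.55],[[0,0,0],0,0.6],[[0,0,0],0,0.7],[[0,0,0],0,0.75],[[0,0,0],0,0.75],[[0,0,0],0,0.75]])

```text
t: 20.6
ee_pos: [0.5514, 0.0953, 0.0269]
tcp_rot: [180.0, -0.0, 95.9]
wrist_force: [0.4, 0.6, -0.9]
gripper_width: 0.0639
grip_force: 0.0
```

```bash
python3 - 2>/dev/null <<'E'
from m import *
p,d=optics.get_image("wrist");cv2.imwrite("pics/w3.png",p)
p,d=optics.get_image("top");cv2.imwrite("pics/c4.png",cv2.resize(p[165:255,205:335],None,fx=6,fy=6,interpolation=cv2.INTER_CUBIC))
E
```

```text
tcp [0.5514 0.0953 0.0269] [180.   -0.   95.9] F [ 0.4   0.61 -0.87] M [-0.01 -0.01 -0.04]
```

View pics/w3.png

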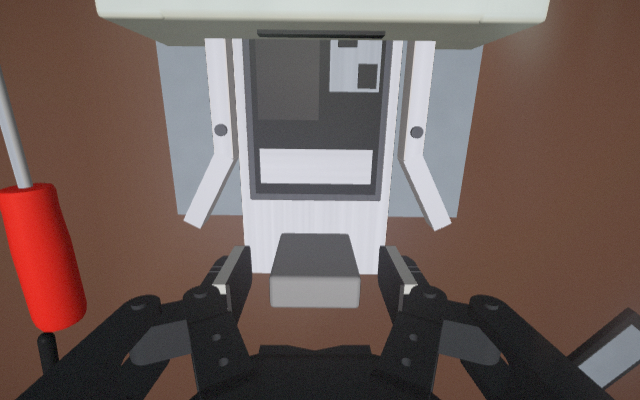

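View pics/c4.png

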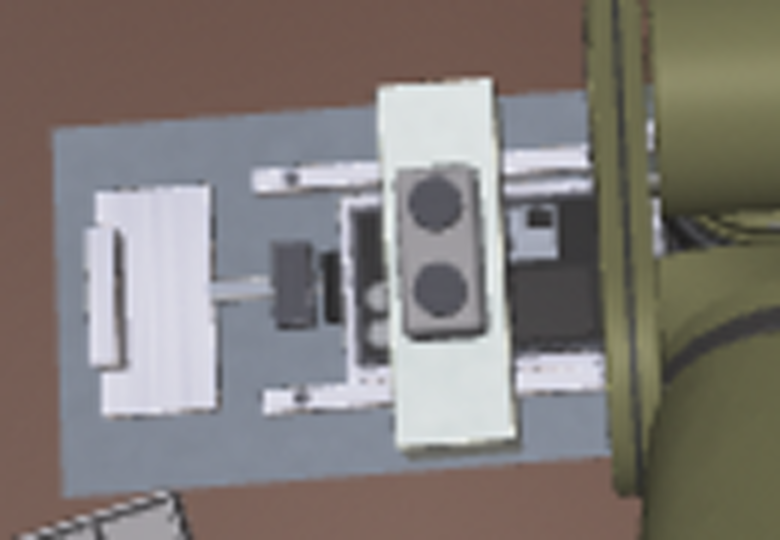

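The wrist view shows the block free between the open fingers. The top crop shows the nose square between the rails and touching the pad at about (340,285).

```bash
python3 -c "
from rig import workorder
print(workorder.job_done())"
```

```text
the job is handed in; nothing more can be done
None
```

I slid the carrier under the bridge, pressed it against the stop with an estimated 8 N for over half a second and released it touching the pad, then handed the job in at about 21 s; no verdict came back.

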